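# Pack the power-supply spares tray

## Robot

A 6-joint arm with a two-finger parallel gripper is mounted at the origin on the work surface. World frame = base frame: x ahead of the robot, y to its left, z up, the work surface at z = 0. Lengths are in m, angles in degrees, forces in N, time in s.
With the tool pointing down it reaches from about 0.25 to 0.725 m from the base axis. Payload 9.7 kg.
Tool frame: the origin (TCP) lies midway between the tips of the shut fingers; the grasp point (between the pads) lies 19 mm behind it; z points along the fingers, y is the line along which they close (so a half turn about z gives the same grasp; the last joint's range is limited). The gripper opens to 85 mm and grips with 20 to 120 N. Pads are 22 mm wide; open, the fingers measure 114 mm over their backs; the gripper's body (76 mm by 85 mm) begins 54 mm behind the grasp point. The pads swing forward as they close: fully open they stand 13 mm farther back than shut.
Start: joints at [68.526, 4.979, 10.078, 95.1, 0, 90], TCP at [0.201, 0.512, 0.196] pointing down, gripper open.
Joint ranges: [-179.16, 179.16], [-48.56, 103.87], [-65.8, 70.77], [-126.05, 130.52], [-82.76, 87.17], [-180, 180]. Speed limits (degrees/s): [127.2, 127.2, 147.25, 180, 180, 180].

## Interface

Orientations are given as [roll, pitch, yaw] about the fixed x, y, z axes, in that order (R = Rz(yaw) Ry(pitch) Rx(roll)).
In Python, from workcell import bot gives the robot as it stands. The module is installed in compiled form; this text tells all that it offers.
- The arm moves only by the tool send_rows, never from a script. Its argument "moves" is one flat list of numbers, 7 for each row, row after row: the shift along the world's x, y, z normalised to -1 to 1, where 1 is 0.025 m, then the turn, a rotation vector about the world's x, y, z normalised to -1 to 1, where 1 is 0.15 rad, then the closure, from -1 (fully open) to 1 (shut), so that 0 is half open. A call has 1 to 8 rows; each row shifts and turns the commanded pose from where the row before left it; what a row does not reach is not made up. A row lasts 1/8 s, in which the tool goes at most 62.5 mm and 10.7 degrees, less where a joint would pass 70% of its speed; a pose out of reach is approached as far as the arm can. A call with a number of a shift or a turn outside -1 to 1 is refused whole. A call with a gripper value outside its range is refused whole. The fingers move at their own pace and stop on an object; "squeeze" is the grip in N (left out, the last holds). Time passes only in rows, so rows that do not move let the fingers close. It gives the time, the measured TCP pose, the force, the opening and the grip force at its end, in the units of the state.
- bot.get_obs(): the state, without advancing time (a new reading comes with each control period).
- bot.camera(name): name is "side" or "top" or "wrist"; returns a dict with "color" (400x640x3 uint8, red, green, blue), "camera_matrix" (3x3 intrinsics, pixels), "D" ([k1, k2, p1, p2, k3] as OpenCV has them; the pictures are not rectified), "R" (3x3) and "t" (3): a world point X has camera coordinates R X + t. Camera axes: x right, y down, z forward; pixel columns grow to the right and rows downward; lengths in m; the calibration is good to about 2 mm. A picture is of the moment at which its call begins. There is no depth.
- bot.job_done(): hands the job in; it is judged then, once.
Trained networks look in the newest picture that a camera, given by its name, has taken for a name from the list of things; names that differ only in an ending like _2 or _b are one class to them, and where a whole thing is asked for, a point or a joint stands for the part that bears it (a point fixed in the world has none). Each returns a list of dicts, best first, with "p" (0 to 1); they miss things now and then, are a little off and sometimes report something else, mostly with a low value. They report only what shows in the picture. A call takes as long as a camera call. They do not tell look-alikes from the thing itself.
- bot.boxes_of(camera, query): "extent" ([left, top, right, bottom] in pixels, round what is visible of it).
- bot.trace(camera, query): "region" (400x640 bool, what is visible of it) and "extent" ([left, top, right, bottom] in pixels, round what is visible of it).
- bot.landmark_of(camera, query): "pixel" ([column, row] in pixels: a listed point, or the origin of a listed thing).
The state is a dict: "time": time; "q": joint angles; "qd": joint speeds; "joint_efforts": joint torques, N m; "ee_pos": TCP position; "tcp_rot": TCP orientation; "wrist_force": force on the tool from outside, world axes, zero at the start; "torque": the same for the moment, N m; "opening": finger opening in m; "grasp_force": force on a finger pad.
Only numpy, scipy, OpenCV 4.12 (cv2) and the standard library are available. Lean on these libraries where they do the work, as an engineer would, in place of code of your own. Each camera call takes 0.05 s, during which the arm holds its last target. There are 200 camera calls.

## Task

Pack the spares kit in the three-bay tray: stand the angle bracket on its foot in the longest bay, then stand the larger of the two finned heat sinks upright on the bracket's foot, and stand the transformer in the middle bay and the larger of the two capacitors upright in the shortest bay. Leave the smaller heat sink, the smaller capacitor, the meter and the screwdriver where they are.

Things in the scene. Friction and masses are not known exactly. Their poses are not given: they have to be found in the camera images.
- tray: Shallow grey plastic tray fixed to the bench, anywhere to the left or right of the parts and at any yaw: 184 mm (its x) by 70 mm (its y), 20 mm high; floor, walls and the two dividers are 4 mm thick and all walls 20 mm high. Origin: centre of the underside, z up. Three bays in a row along its x, all 62 mm wide in y and centred on y = 0: longest bay 70 mm long, centre x = -53 mm; middle bay 58 mm long, centre x = +15 mm; shortest bay 40 mm long, centre x = +68 mm.
- bracket: Loose L-shaped aluminium angle bracket, about 0.1 kg, standing on its foot. Foot 58 mm (its x) by 50 mm (its y), 6 mm thick; upright plate 8 mm thick (its x), 50 mm wide, its top 62 mm above the underside, standing at the -x end of the foot (plate centre at x = -25 mm). Origin: centre of the foot's underside, z up. The bare foot runs from x = -21 to +29 mm. It may go in its bay either way round; it does not fit in after the heat sink.
- heatsink_large: Loose aluminium heat sink with six upright fins, the larger of two, about 0.09 kg: 34 mm (its x) by 44 mm (its y), 52 mm tall, solid block to the touch. Origin: centre of the underside, z up.
- transformer: Loose small transformer, dark iron core with a copper winding on two sides, about 0.28 kg: 46 mm (its x) by 44 mm (its y), 46 mm tall, solid block to the touch. Origin: centre of the underside, z up.
- capacitor_large: Loose black can capacitor with a silver top, standing, the larger of two, about 0.06 kg: 30 mm diameter, 58 mm tall. Origin: centre of the underside, z up along its axis.
- heatsink_small: Smaller aluminium heat sink with four fins that does not belong in the kit: 22 mm (its x) by 28 mm (its y), 34 mm tall, loose. Origin: centre of the underside.
- capacitor_small: Smaller black can capacitor with a silver top that does not belong in the kit: 20 mm diameter, 36 mm tall, standing loose. Origin: centre of the underside.
- meter: Bystander: yellow hand meter with a dark face lying loose on the bench, 150 mm (its x) by 80 mm (its y), 41 mm high with its dial. It lies on the other side of the parts from the tray. Origin: centre of the underside.
- screwdriver: Bystander: screwdriver, 170 mm long along its x, about 26 mm thick at the handle, lying loose beyond the parts on the left. Origin: under its middle.
Not all that is in view belongs to the job. Leave any blue look-alike of the bracket alone.

How it is judged:
By the outcome, as a careful person would: the job done as asked, in the order asked, and still so for the second after the job is handed in, with the robot touching nothing.
It also fails if it takes over 99 s, if anything falls off the work surface, if the arm or the gripper's body presses on something with over 40 N, if the wrist force passes 120 N, or if a joint passes its speed limit or range.

## Working session

There is one attempt and no reset: what is moved stays moved. The work goes in short steps, Python scripts to look and compute and a tool call to move; the robot and the scene stay as the last step left them, time stands still between calls to the robot, and variables do not carry over. Pictures are saved under pics/ and viewed, at most 17 in all, crops included, and the job is handed in when it is done.

Besides the shell and the picture viewer there is one more tool, called after "Request:" as name(argument=value, ...) on one line, values as JSON. send_rows: Moves the arm, as the interface text tells. Its arguments: {"type":"object","properties":{"moves":{"type":"array"},"squeeze":{"type":"number"}},"required":["moves"]}

```bash
mkdir -p pics
cat > h.py <<'E'
import numpy as np, cv2
from workcell import bot
def save(c,name,crop=None,scale=1):
    im=c["color"][:,:,::-1]
    if crop: im=im[crop[1]:crop[3],crop[0]:crop[2]]
    cv2.imwrite("pics/"+name,cv2.resize(im,None,fx=scale,fy=scale,interpolation=cv2.INTER_CUBIC))
def back(c,px,z):
    u=cv2.undistortPoints(np.array([[px]],float),c["camera_matrix"],np.array(c["D"],float))[0,0]
    R=np.array(c["R"]);t=np.array(c["t"]);o=-R.T@t;d=R.T@np.array([u[0],u[1],1])
    return o+d*(z-o[2])/d[2]
def proj(c,P):
    r,_=cv2.Rodrigues(np.array(c["R"],float))
    return cv2.projectPoints(np.array(P,float).reshape(-1,1,3),r,np.array(c["t"],float),c["camera_matrix"],np.array(c["D"],float))[0][:,0]
E
python3 - <<'E'
from h import *
for n in("top","side"):
    c=bot.camera(n);save(c,n+"0.png",scale=1.25)
    print(n,-np.array(c["R"]).T@np.array(c["t"]),np.round(np.array(c["R"])[2],2))
    for q in "tray bracket heatsink_large transformer capacitor_large heatsink_small capacitor_small meter screwdriver".split():
        print(q,[(np.round(d["extent"]).astype(int).tolist(),round(d["p"],2)) for d in bot.boxes_of(n,q)[:3]])
print(bot.get_obs())
E
```

```text
top [0.42087775 0.00678866 0.87667078] [ 0.16 -0.01 -0.99]
tray [([437, 194, 494, 289], 0.69)]
bracket [([264, 120, 299, 154], 0.93), ([224, 183, 268, 220], 0.72)]
heatsink_large [([266, 246, 291, 276], 0.77)]
transformer [([360, 184, 387, 208], 0.62), ([438, 192, 492, 290], 0.26)]
capacitor_large [([338, 138, 354, 157], 0.6)]
heatsink_small [([313, 186, 330, 206], 0.57), ([340, 137, 356, 157], 0.32)]
capacitor_small [([340, 266, 355, 280], 0.62)]
meter [([119, 195, 203, 275], 0.9), ([340, 268, 353, 277], 0.48)]
screwdriver [([227, 97, 245, 176], 0.95)]
side [ 0.43051502 -0.60802782  0.60268919] [ 0.17  0.73 -0.66]
tray [([248, 310, 381, 400], 0.57)]
bracket [([348, 153, 379, 194], 0.91), ([284, 145, 316, 184], 0.8)]
heatsink_large [([238, 182, 264, 211], 0.78)]
transformer [([326, 230, 347, 262], 0.6)]
capacitor_large [([369, 200, 384, 237], 0.68)]
heatsink_small [([313, 200, 332, 225], 0.79), ([227, 117, 294, 157], 0.54)]
capacitor_small [([247, 234, 255, 256], 0.51)]
meter [([230, 116, 292, 154], 0.6)]
screwdriver [([320, 141, 386, 160], 0.74)]
{'time': 1.0, 'q': array([6.85247057e+01, 4.97920586e+00, 1.00806749e+01, 9.50993328e+01,
       1.35611009e-03, 9.00020131e+01]), 'qd': array([-0.11379628,  0.00175436, -0.02388318,  0.0268184 , -0.00507523,
       -0.04292022]), 'joint_efforts': array([-9.28444970e-04, -5.20119417e+01,  4.64857757e+01,  1.92644380e-03,
        5.30722303e-06,  1.58097482e-06]), 'ee_pos': array([0.20135325, 0.51183277, 0.19620326]), 'tcp_rot': array([ 1.79997864e+02, -1.35618515e-03,  1.58522693e+02]), 'wrist_force': array([-0.04429911,  0.22114469, -0.17213168]), 'torque': array([-0.02156525,  0.01242616, -0.02710638]), 'grasp_force': 0.0, 'opening': 0.08538603860901871}
```

View pics/top0.png

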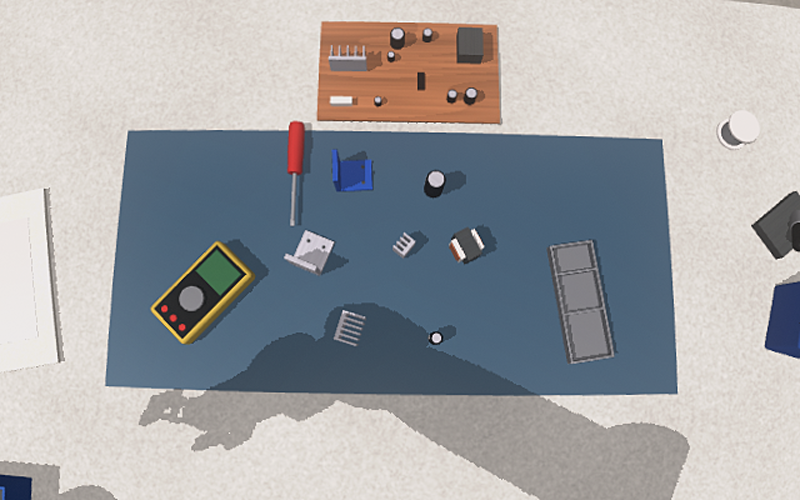

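View pics/side0.png

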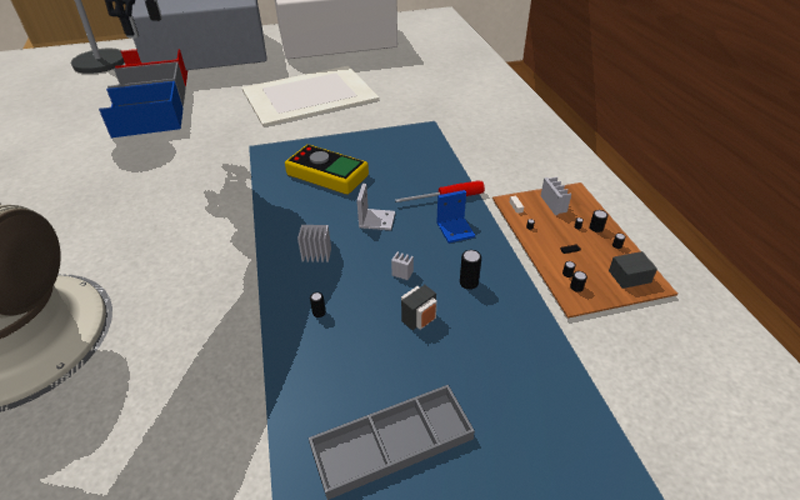

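Pixels in the top view (640×400): the two grey/blue brackets are at (250,201) grey and (282,137) blue. The grey one is aluminium, so it is the one wanted. Heat sinks are at (279,261), large with six fins, and (322,195), small with four. Capacitors are at (347,146), large, and (348,270), small. The transformer is at (374,195) and the tray at (466,240), with its longest bay nearest the robot. Next I'll fit poses to the silhouettes and confirm in one enlarged crop.

```bash
cat >> h.py <<'E'
from scipy.optimize import minimize
def box(x0,x1,y0,y1,z0,z1): return np.array([[x,y,z] for x in(x0,x1) for y in(y0,y1) for z in(z0,z1)])
def blk(a,b,h): return [box(-a/2,a/2,-b/2,b/2,0,h)]
def cyl(d,h):
    a=np.linspace(0,2*np.pi,32,endpoint=False)
    return [np.array([[d/2*np.cos(t),d/2*np.sin(t),z] for t in a for z in(0,h)])]
M=dict(tray=blk(.184,.07,.02),bracket=[box(-.029,.029,-.025,.025,0,.006),box(-.029,-.021,-.025,.025,0,.062)],
 heatsink_large=blk(.034,.044,.052),transformer=blk(.046,.044,.046),capacitor_large=cyl(.03,.058),
 heatsink_small=blk(.022,.028,.034),capacitor_small=cyl(.02,.036))
S=4
def sil(c,parts,p,z=0):
    m=np.zeros((400*S,640*S),np.uint8);k,s=np.cos(p[2]),np.sin(p[2])
    for P in parts:
        W=P@np.array([[k,s,0],[-s,k,0],[0,0,1]])+[p[0],p[1],z]
        cv2.fillConvexPoly(m,cv2.convexHull(np.round((proj(c,W)+.5)*S).astype(np.int32)),1)
    return m
def region(cam,q,uv,maxd=30):
    b=None
    for d in bot.trace(cam,q):
        e=d["extent"];D=np.hypot((e[0]+e[2])/2-uv[0],(e[1]+e[3])/2-uv[1])
        if D<maxd and (b is None or D<b[0]): b=(D,d["region"],d["p"])
    return None if b is None else np.kron(b[1].astype(np.uint8),np.ones((S,S),np.uint8))
def fit(views,q,p0,z=0,yaws=None):
    def cost(p):
        r=0
        for c,m in views:
            s=sil(c,M[q],p,z);r+=1-(s&m).sum()/max(1,(s|m).sum())
        return r/len(views)
    best=None
    for y in (yaws if yaws is not None else np.radians(np.arange(0,360,30))):
        o=minimize(cost,[p0[0],p0[1],y],method="Nelder-Mead",options=dict(initial_simplex=np.array([p0[0],p0[1],y])+np.array([[0,0,0],[.008,0,0],[0,.008,0],[0,0,.25]]),maxiter=90,xatol=1e-4,fatol=1e-4))
        if best is None or o.fun<best.fun: best=o
    return best
E
cat > f.py <<'E'
from h import *
T=bot.camera("top");Tn={}
G=dict(tray=(466,240,315,355),bracket=(250,201,300,174),heatsink_large=(279,261,251,196),transformer=(374,195,336,246),capacitor_large=(347,146,376,218),heatsink_small=(322,195,322,212),capacitor_small=(348,270,254,243))
RT={q:region("top",q,g[:2]) for q,g in G.items()}
Sd=bot.camera("side");RS={q:region("side",q,g[2:]) for q,g in G.items()}
save(T,"crop.png",(200,110,520,300),2.5)
for q,g in G.items():
    v=[(c,r) for c,r in((T,RT[q]),(Sd,RS[q])) if r is not None and not(q=="tray" and c is Sd)]
    p0=back(T,g[:2],.02)
    if not v: print(q,"none",p0);continue
    o=fit(v,q,p0,yaws=np.radians(range(0,180,30)) if q!="bracket" else None)
    print(q,len(v),np.round(o.x[:2],4),round(np.degrees(o.x[2])%360,1),"cost",round(o.fun,3),[np.round(fit([w],q,o.x,yaws=[o.x[2]]).x,3).tolist() for w in v])
E
python3 f.py
```

```text
tray 1 [ 0.4881 -0.2903] 188.8 cost 0.04 [[0.488, -0.29, 3.294]]
bracket 2 [0.5604 0.1292] 339.9 cost 0.099 [[0.56, 0.13, 5.931], [0.561, 0.128, 5.936]]
heatsink_large 2 [0.444  0.0663] 73.6 cost 0.268 [[0.443, 0.066, 1.29], [0.444, 0.065, 1.302]]
transformer 2 [ 0.5728 -0.1093] 63.1 cost 0.201 [[0.572, -0.109, 0.655], [0.574, -0.11, 1.119]]
capacitor_large 2 [ 0.6684 -0.0603] 33.8 cost 0.155 [[0.665, -0.06, 0.636], [0.669, -0.061, 0.581]]
heatsink_small 2 [ 0.5711 -0.015 ] 55.6 cost 0.128 [[0.571, -0.015, 0.937], [0.571, -0.016, 1.019]]
capacitor_small 1 [ 0.4316 -0.0649] 43.3 cost 0.108 [[0.432, -0.065, 0.756]]
```

View pics/crop.png

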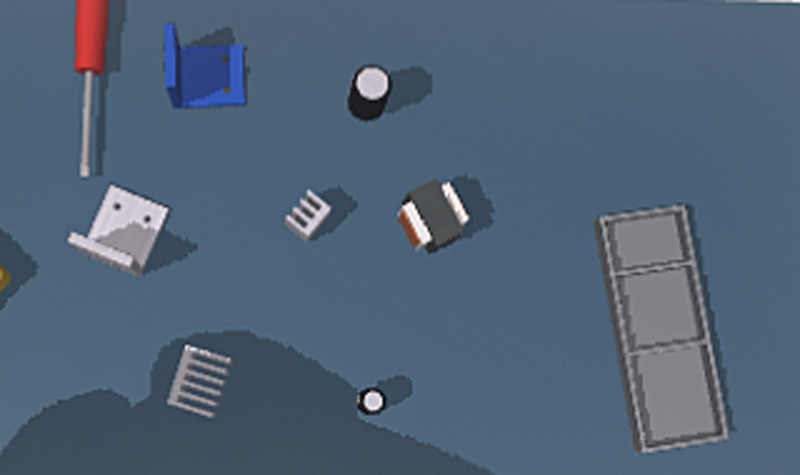

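The crop confirms the picks: the grey bracket at crop (120,228), the six-fin sink at (199,380), the tall capacitor at (370,90), the transformer at (432,215), and the tray's longest bay at the bottom (680,395). The tray's x axis therefore points away from the robot, at yaw 8.8°. I'll move above the bracket plate.

Request:
send_rows(moves=[0.84, -0.935, 0, 0, 0, -0.644, -1, 0.84, -0.935, 0, 0, 0, -0.644, -1, 0.84, -0.935, 0, 0, 0, -0.644, -1, 0.84, -0.935, 0, 0, 0, -0.644, -1, 0.84, -0.935, 0, 0, 0, -0.644, -1, 0.84, -0.935, 0, 0, 0, -0.644, -1, 0.84, -0.935, 0, 0, 0, -0.644, -1, 0.84, -0.935, 0, 0, 0, -0.644, -1], squeeze=50)

```text
time: 2.8
ee_pos: [0.37, 0.324, 0.1963]
tcp_rot: [180.0, -0.0, 114.1]
wrist_force: [0.2, 0.0, 0.0]
opening: 0.0854
grasp_force: 0.0
```

Request:
send_rows(moves=[0.84, -0.935, 0, 0, 0, -0.644, -1, 0.84, -0.935, 0, 0, 0, -0.644, -1, 0.84, -0.935, 0, 0, 0, -0.644, -1, 0.84, -0.935, 0, 0, 0, -0.644, -1, 0.84, -0.935, 0, 0, 0, -0.644, -1, 0.84, -0.935, 0, 0, 0, -0.644, -1, 0.84, -0.935, 0, 0, 0, -0.644, -1, 0.84, -0.935, 0, 0, 0, -0.644, -1])

```text
time: 3.8
ee_pos: [0.538, 0.137, 0.1962]
tcp_rot: [180.0, -0.0, 69.8]
wrist_force: [-0.6, 1.4, 0.3]
opening: 0.0851
grasp_force: 0.0
```

```bash
cat > w.py <<'E'
from h import *
import sys
# w.py name pic  obj=x,y,yawdeg[,z] ...
c=bot.camera("wrist");s=bot.get_obs();print("t",round(s["time"],2),"tcp",s["ee_pos"].round(4),"rot",s["tcp_rot"].round(2),"q",s["q"].round(1),"open",round(s["opening"],4),"cam",(-np.array(c["R"]).T@np.array(c["t"])).round(3))
for a in sys.argv[2:]:
    q,v=a.split("=");v=[float(x) for x in v.split(",")];z=v[3] if len(v)>3 else 0
    p=[v[0],v[1],np.radians(v[2])]
    uv=proj(c,[[v[0],v[1],z+.02]])[0]
    m=region("wrist",q,uv,150)
    if m is None: print(q,"none");continue
    o=fit([(c,m)],q,p,z,[p[2]-.35,p[2]-.15,p[2],p[2]+.15,p[2]+.35]);print(q,o.x[:2].round(4),round(np.degrees(o.x[2]),1),"cost",round(o.fun,3))
    for P in M[q]:
        k,n=np.cos(o.x[2]),np.sin(o.x[2]);W=P@np.array([[k,n,0],[-n,k,0],[0,0,1]])+[o.x[0],o.x[1],z]
        cv2.polylines(c["color"],[cv2.convexHull(np.round(proj(c,W)).astype(np.int32))],True,(0,255,0),1)
if sys.argv[1]!="-": save(c,sys.argv[1]+".png")
E
python3 w.py w1 bracket=.5604,.1292,340
```

```text
t 3.85 tcp [0.5398 0.1347 0.1957] rot [1.7995e+02 5.0000e-02 6.9430e+01] q [ 1.410e+01  5.800e+00  1.090e+01  9.510e+01 -1.000e-01  1.246e+02] open 0.085 cam [0.568 0.215 0.374]
bracket [0.562  0.1296] 338.1 cost 0.035
```

View pics/w1.png

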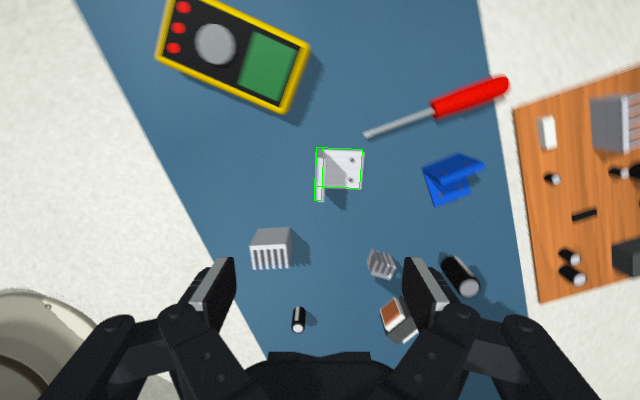

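Request:
send_rows(moves=[0.05, 0.04, -0.95, 0, 0, -0.17, -1, 0, 0, -0.95, 0, 0, 0, -1, 0, 0, -0.95, 0, 0, 0, -1, 0, 0, -0.95, 0, 0, 0, -1, 0, 0, -0.95, 0, 0, 0, -1, 0, 0, -0.95, 0, 0, 0, -1, 0, 0, -0.95, 0, 0, 0, -1, 0, 0, 0, 0, 0, 0, -1])

```text
time: 4.9
ee_pos: [0.537, 0.139, 0.0284]
tcp_rot: [-179.8, 0.1, 68.6]
wrist_force: [-0.3, -0.2, -0.6]
opening: 0.0856
grasp_force: 0.0
```

Request:
send_rows(moves=[0, 0, 0, 0, 0, 0, 1, 0, 0, 0, 0, 0, 0, 1, 0, 0, 0, 0, 0, 0, 1, 0, 0, 0, 0, 0, 0, 1, 0, 0, 0, 0, 0, 0, 1, 0, 0, 0, 0, 0, 0, 1, 0, 0, 0, 0, 0, 0, 1, 0, 0, 0, 0, 0, 0, 1])

```text
time: 5.9
ee_pos: [0.5386, 0.1388, 0.0299]
tcp_rot: [-180.0, 0.0, 68.5]
wrist_force: [0.0, -0.4, -0.5]
opening: 0.0
grasp_force: 0.0
```

The opening reads 0 with no grip force, so the fingers missed. I'll look again.

Run:
```python
from h import *
c=bot.camera("wrist");d=bot.camera("side")
a=cv2.resize(c["color"][80:400,100:540],(600,436));b=cv2.resize(d["color"][110:260,220:420],(800,600))[:,:600]
cv2.imwrite("pics/w2.png",np.vstack([cv2.resize(a,(412,300)),cv2.resize(d["color"][110:260,220:426],(412,300))])[:,:,::-1])
```

```text
(no output)
```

View pics/w2.png

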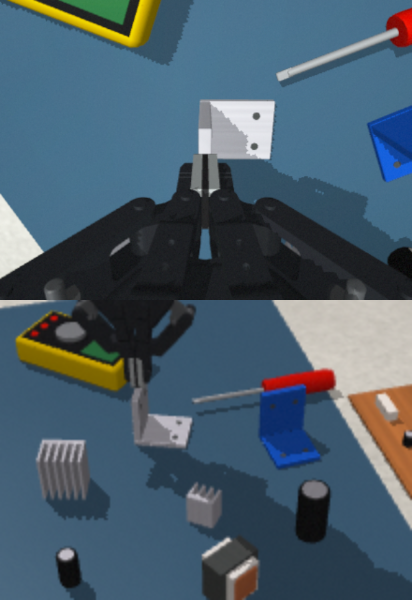

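The side view (lower half) shows the plate at (140,410) right under the fingers. The wrist view (upper half) shows the fingers at the plate's edge (205,160). I'll refit the bracket to see whether it moved.

Run:
```python
from h import *
s=bot.get_obs();print(s["ee_pos"],s["opening"],s["grasp_force"])
T=bot.camera("top");a=region("top","bracket",(250,201));Sd=bot.camera("side");b=region("side","bracket",(300,174))
for v in ([(Sd,b)],[(T,a)]):
    if v[0][1] is None: print("none");continue
    o=fit(v,"bracket",[.56,.13],yaws=np.radians([320,340,0]));print(o.x,np.degrees(o.x[2]),o.fun)
print(proj(Sd,[s["ee_pos"],[.5387,.1387,.062]]), [np.argwhere(b)[:,::-1].min(0)/4,np.argwhere(b)[:,::-1].max(0)/4])
cv2.imwrite("pics/s3.png",cv2.resize(Sd["color"][130:210,260:360,::-1],(800,640))[:600])
```

```text
[0.53859785 0.13884229 0.02992771] -0.0002841336722076121 0.0
[0.56189364 0.12642469 5.98845813] 343.11337658761505 0.1525911708253359
[0.55922152 0.12451125 5.93899999] 340.2796340170134 0.449698655540102
[[289.5789614  163.91135033]
 [288.72857095 152.1024738 ]] [array([286., 154.]), array([315.75, 183.75])]
```

View pics/s3.png

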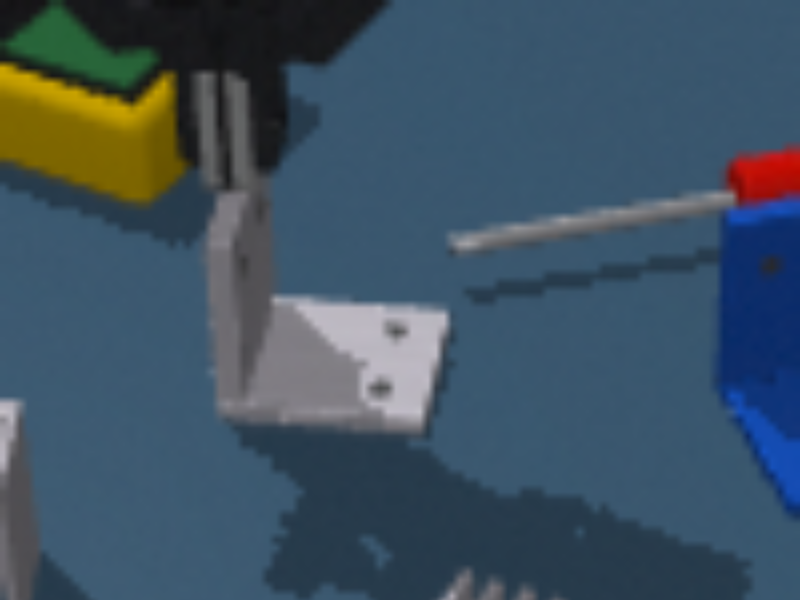

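The pads straddle the plate with a visible gap between them, and the projected TCP falls mid-plate. The opening reading may be wrong, so I'll test with a small lift.

Request:
send_rows(moves=[0, 0, 0.5, 0, 0, 0, 1, 0, 0, 0.5, 0, 0, 0, 1, 0, 0, 0.5, 0, 0, 0, 1, 0, 0, 0.5, 0, 0, 0, 1, 0, 0, 0, 0, 0, 0, 1])

```text
time: 6.82
ee_pos: [0.5393, 0.139, 0.0814]
tcp_rot: [179.9, -0.1, 68.5]
wrist_force: [-0.8, -0.6, -0.1]
opening: 0.0003
grasp_force: 0.0
```

Run:
```python
from h import *
Sd=bot.camera("side");cv2.imwrite("pics/s4.png",cv2.resize(Sd["color"][120:210,250:370,::-1],(640,480)))
```

```text
(no output)
```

View pics/s4.png

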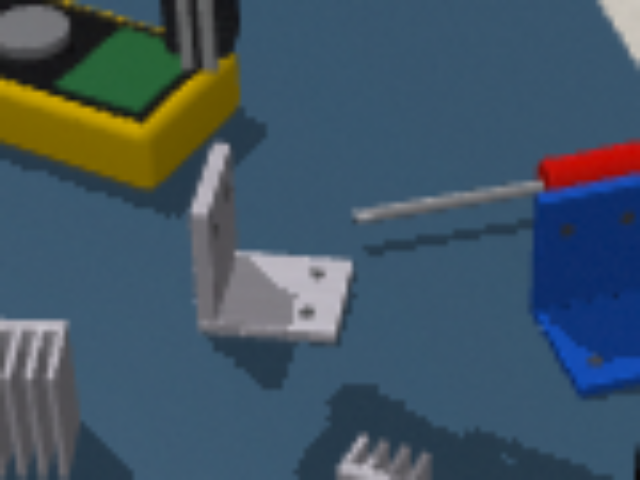

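The bracket stayed put, so the fingertips are not where the reported TCP says. I'll compare the projected TCP with the tips seen in the wrist and side views.

Run:
```python
from h import *
s=bot.get_obs();p=s["ee_pos"];print(p)
C={n:bot.camera(n) for n in("side","wrist","top")}
for n,c in C.items():
    print(n,proj(c,[p+[0,0,.0],p+[0,0,.019],p+[0,0,.06]]).round(1).tolist())
def dot(n,x0,y0,w,h):
    c=C[n]["color"].copy();im=cv2.resize(c[y0:y0+h,x0:x0+w,::-1],(400,300))
    for k,col in((0,(0,0,255)),(.03,(0,255,0)),(.06,(255,0,0))):
        u=(proj(C[n],[p+[0,0,k]])[0]-[x0,y0])*[400/w,300/h];cv2.circle(im,tuple(int(v) for v in u),3,col,-1)
    return im
cv2.imwrite("pics/c5.png",np.vstack([dot("side",250,90,120,90),dot("wrist",160,80,320,240)]))
```

```text
[0.53891159 0.13886616 0.08043376]
side [[288.3, 145.0], [287.7, 137.5], [286.4, 120.6]]
wrist [[318.0, 233.0], [317.9, 246.6], [317.7, 287.8]]
top [[238.0, 206.4], [236.3, 204.8], [232.3, 201.0]]
```

View pics/c5.png

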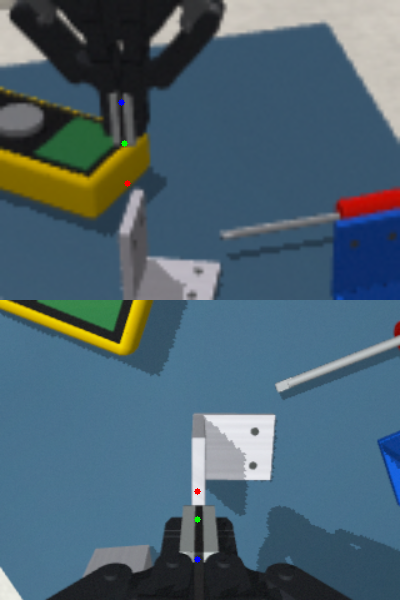

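In both views the pad tips sit about 30 mm above the reported TCP: in the side view the tips are at the +30 mm green dot, (124,143) in the upper crop. From now on I'll treat tip z as reported z + 0.031. Reopening and going lower.

Request:
send_rows(moves=[0, 0, 0, 0, 0, 0, -1, 0, 0, 0, 0, 0, 0, -1, 0, 0, 0, 0, 0, 0, -1, 0, 0, 0, 0, 0, 0, -1, 0, 0, -0.8, 0, 0, 0, -1, 0, 0, -0.8, 0, 0, 0, -1, 0, 0, -0.8, 0, 0, 0, -1, 0, 0, -0.8, 0, 0, 0, -1])

```text
time: 8.02
ee_pos: [0.5386, 0.1388, -0.0007]
tcp_rot: [180.0, -0.0, 68.5]
wrist_force: [-0.2, 0.0, 0.0]
opening: 0.0855
grasp_force: 0.0
```

Request:
send_rows(moves=[0, 0, 0, 0, 0, 0, 1, 0, 0, 0, 0, 0, 0, 1, 0, 0, 0, 0, 0, 0, 1, 0, 0, 0, 0, 0, 0, 1, 0, 0, 0, 0, 0, 0, 1, 0, 0, 0, 0, 0, 0, 1, 0, 0, 0, 0, 0, 0, 1, 0, 0, 0, 0, 0, 0, 1])

```text
time: 9.02
ee_pos: [0.5391, 0.1389, 0.0007]
tcp_rot: [179.9, -0.0, 68.5]
wrist_force: [-1.2, 0.3, 6.2]
opening: 0.0074
grasp_force: 49.8
```

Request:
send_rows(moves=[0, 0, 0.5, 0, 0, 0, 1, 0, 0, 0.8, 0, 0, 0, 1, 0, 0, 0.9, 0, 0, 0, 1, 0, 0, 0.9, 0, 0, 0, 1, 0, 0, 0.9, 0, 0, 0, 1, -0.284, -0.98, 0, 0, 0, 0.196, 1, -0.284, -0.98, 0, 0, 0, 0.196, 1])

```text
time: 9.9
ee_pos: [0.5242, 0.0895, 0.1007]
tcp_rot: [180.0, -0.0, 72.0]
wrist_force: [0.1, 0.2, -2.0]
opening: 0.0073
grasp_force: 48.9
```

Request:
send_rows(moves=[-0.284, -0.98, 0, 0, 0, 0.196, 1, -0.284, -0.98, 0, 0, 0, 0.196, 1, -0.284, -0.98, 0, 0, 0, 0.196, 1, -0.284, -0.98, 0, 0, 0, 0.196, 1, -0.284, -0.98, 0, 0, 0, 0.196, 1, -0.284, -0.98, 0, 0, 0, 0.196, 1, -0.284, -0.98, 0, 0, 0, 0.196, 1, -0.284, -0.98, 0, 0, 0, 0.196, 1])

```text
time: 10.9
ee_pos: [0.4672, -0.1069, 0.1005]
tcp_rot: [180.0, 0.0, 85.4]
wrist_force: [0.0, 0.2, -0.6]
opening: 0.007
grasp_force: 48.9
```

Request:
send_rows(moves=[-0.284, -0.98, 0, 0, 0, 0.196, 1, -0.284, -0.98, 0, 0, 0, 0.196, 1, -0.284, -0.98, 0, 0, 0, 0.196, 1, -0.284, -0.98, 0, 0, 0, 0.196, 1, -0.284, -0.98, 0, 0, 0, 0.196, 1, -0.284, -0.98, 0, 0, 0, 0.196, 1, -0.284, -0.98, 0, 0, 0, 0.196, 1, -0.284, -0.98, 0, 0, 0, 0.196, 1])

```text
time: 11.9
ee_pos: [0.4104, -0.3029, 0.1004]
tcp_rot: [180.0, 0.0, 98.9]
wrist_force: [0.7, 0.0, -1.4]
opening: 0.0068
grasp_force: 48.9
```

Request:
send_rows(moves=[0, 0, 0, 0, 0, 0, 1, 0, 0, 0, 0, 0, 0, 1])

```text
time: 12.15
ee_pos: [0.4108, -0.3018, 0.1001]
tcp_rot: [-180.0, -0.0, 98.8]
wrist_force: [0.5, 0.2, -0.5]
opening: 0.007
grasp_force: 48.9
```

```bash
python3 w.py w6 tray=.4881,-.2903,8.8 bracket=.4357,-.298,8.8,.1
```

```text
t 12.2 tcp [ 0.4109 -0.3017  0.1001] rot [ 1.800e+02 -1.000e-02  9.883e+01] q [-36.3  -1.4  -7.1  84.3   0.   44.9] open 0.0068 cam [ 0.399 -0.22   0.278]
tray [ 0.4902 -0.2901] 8.9 cost 0.209
bracket [ 0.4364 -0.2986] 8.7 cost 0.105
```

View pics/w6.png

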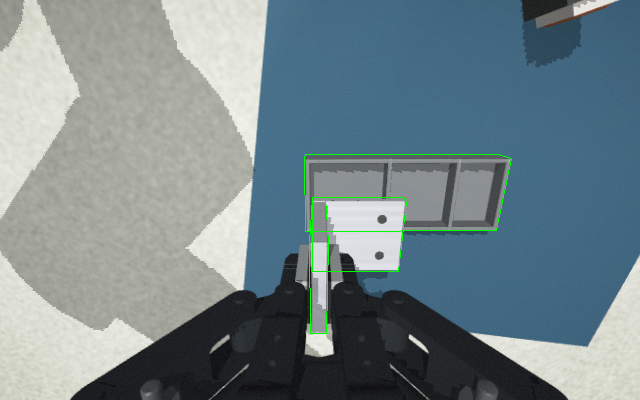

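The tray's three bays show at (345,190), (420,190) and (480,195), and the bracket hangs over the longest bay. The fit puts it within 1 mm of the bay centre. Lowering.

Request:
send_rows(moves=[0, 0, -0.9, 0, 0, 0, 1, 0, 0, -0.9, 0, 0, 0, 1, 0, 0, -0.9, 0, 0, 0, 1, 0, 0, -0.9, 0, 0, 0, 1, 0, 0, -0.12, 0, 0, 0, 1, 0, 0, -0.08, 0, 0, 0, 1, 0, 0, 0, 0, 0, 0, 1])

```text
time: 13.18
ee_pos: [0.4113, -0.3024, 0.0059]
tcp_rot: [179.9, 0.1, 98.8]
wrist_force: [0.6, -0.6, -1.7]
opening: 0.0067
grasp_force: 48.8
```

Request:
send_rows(moves=[0, 0, -0.06, 0, 0, 0, 1, 0, 0, 0, 0, 0, 0, 0.6, 0, 0, 0, 0, 0, 0, -0.5, 0, 0, 0, 0, 0, 0, -1, 0, 0, 0, 0, 0, 0, -1, 0, 0, 0, 0, 0, 0, -1, 0, 0, 0.5, 0, 0, 0, -1])

```text
time: 14.05
ee_pos: [0.4102, -0.3017, 0.0156]
tcp_rot: [-179.9, -0.1, 98.8]
wrist_force: [0.1, -0.4, 0.4]
opening: 0.0854
grasp_force: 0.0
```

Request:
send_rows(moves=[0, 0, 1, 0, 0, 0, -1, 0, 0, 1, 0, 0, 0, -1, 0, 0, 1, 0, 0, 0, -1, 0, 0, 1, 0, 0, 0, -1, 0, 0, 1, 0, 0, 0, -1, 0, 0, 0, 0, 0, 0, -1, 0, 0, 0, 0, 0, 0, -1])

```text
time: 14.92
ee_pos: [0.4107, -0.3021, 0.1406]
tcp_rot: [-180.0, -0.0, 98.8]
wrist_force: [-1.1, 0.6, -0.7]
opening: 0.0855
grasp_force: 0.0
```

```bash
python3 w.py w7 tray=.4891,-.2903,8.8 bracket=.4357,-.298,8.8,.004
```

```text
t 14.97 tcp [ 0.4105 -0.302   0.1401] rot [-1.7995e+02 -4.0000e-02  9.8830e+01] q [-36.3  -1.3  -2.6  88.8  -0.   44.8] open 0.0856 cam [ 0.399 -0.22   0.318]
tray [ 0.4905 -0.2899] 8.9 cost 0.246
bracket [ 0.4368 -0.2993] 8.6 cost 0.048
```

View pics/w7.png

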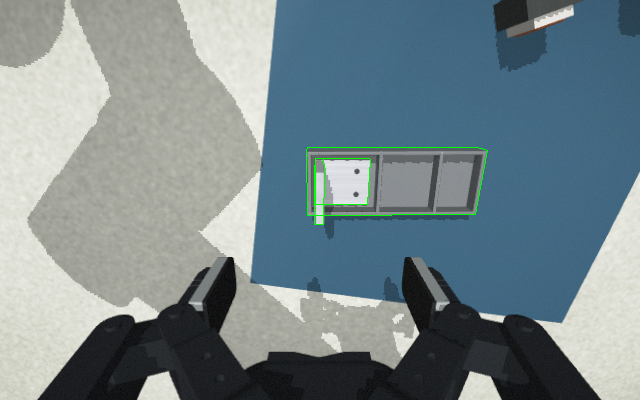

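The bracket stands in the longest bay, with the plate at (319,195) and the bare foot at (348,182). Now the large heat sink.

Request:
send_rows(moves=[0.084, 0.92, 0, 0, 0, -0.183, -1, 0.084, 0.92, 0, 0, 0, -0.183, -1, 0.084, 0.92, 0, 0, 0, -0.183, -1, 0.084, 0.92, 0, 0, 0, -0.183, -1, 0.084, 0.92, 0, 0, 0, -0.183, -1, 0.084, 0.92, 0, 0, 0, -0.183, -1, 0.084, 0.92, 0, 0, 0, -0.183, -1, 0.084, 0.92, 0, 0, 0, -0.183, -1])

```text
time: 16.08
ee_pos: [0.4273, -0.1173, 0.1403]
tcp_rot: [-179.9, -0.0, 86.2]
wrist_force: [-0.2, 0.2, 0.6]
opening: 0.0856
grasp_force: 0.0
```

Request:
send_rows(moves=[0.084, 0.92, 0, 0, 0, -0.183, -1, 0.084, 0.92, 0, 0, 0, -0.183, -1, 0.084, 0.92, 0, 0, 0, -0.183, -1, 0.084, 0.92, 0, 0, 0, -0.183, -1, 0.084, 0.92, 0, 0, 0, -0.183, -1, 0.084, 0.92, 0, 0, 0, -0.183, -1, 0.084, 0.92, 0, 0, 0, -0.183, -1, 0.084, 0.92, 0, 0, 0, -0.183, -1])

```text
time: 17.08
ee_pos: [0.4441, 0.0665, 0.1403]
tcp_rot: [-179.9, 0.0, 73.6]
wrist_force: [-0.2, -0.9, 0.7]
opening: 0.0855
grasp_force: 0.0
```

Request:
send_rows(moves=[0, 0, 0, 0, 0, 0, -1, 0, 0, 0, 0, 0, 0, -1])

```text
time: 17.32
ee_pos: [0.4441, 0.0654, 0.1406]
tcp_rot: [-180.0, 0.0, 73.7]
wrist_force: [0.8, -0.7, 0.1]
opening: 0.0855
grasp_force: 0.0
```

```bash
python3 w.py w8 heatsink_large=.444,.066,73.6
```

```text
t 17.38 tcp [0.4442 0.0652 0.1407] rot [-1.7998e+02  2.0000e-02  7.3670e+01] q [  8.4  -9.6 -10.2  89.5  -0.  114.7] open 0.0851 cam [0.468 0.145 0.318]
heatsink_large [0.4451 0.0655] 73.8 cost 0.408
```

View pics/w8.png

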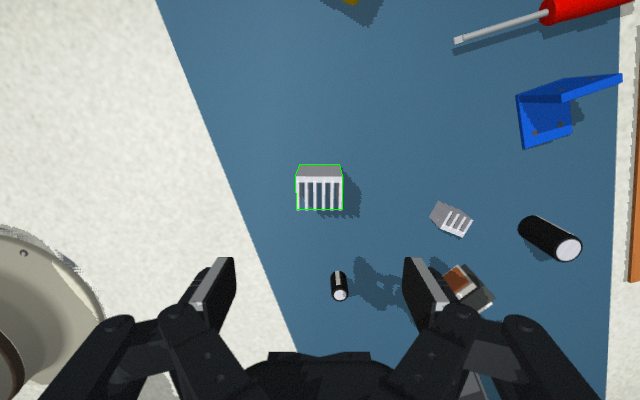

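The wrist view shows the six-fin sink at (320,187) with a matching outline, and the small four-fin one at (452,219). Grasping.

Request:
send_rows(moves=[0.03, 0, -0.9, 0, 0, 0, -1, 0, 0, -0.9, 0, 0, 0, -1, 0, 0, -0.9, 0, 0, 0, -1, 0, 0, -0.9, 0, 0, 0, -1, 0, 0, -0.9, 0, 0, 0, -1, 0, 0, -0.9, 0, 0, 0, -1, 0, 0, -0.9, 0, 0, 0, -1, 0, 0, 0, 0, 0, 0, -1])

```text
time: 18.42
ee_pos: [0.4439, 0.065, -0.0179]
tcp_rot: [-179.9, 0.1, 73.6]
wrist_force: [-0.1, 0.4, 0.6]
opening: 0.0851
grasp_force: 0.0
```

Request:
send_rows(moves=[0, 0, 0, 0, 0, 0, 1, 0, 0, 0, 0, 0, 0, 1, 0, 0, 0, 0, 0, 0, 1, 0, 0, 0, 0, 0, 0, 1, 0, 0, 0, 0, 0, 0, 1, 0, 0, 0, 0, 0, 0, 1])

```text
time: 19.18
ee_pos: [0.446, 0.0659, -0.0154]
tcp_rot: [179.9, -0.0, 73.7]
wrist_force: [-0.4, -1.9, 6.3]
opening: 0.043
grasp_force: 51.8
```

Request:
send_rows(moves=[0, 0, 0.5, 0, 0, 0, 1, 0, 0, 0.9, 0, 0, 0, 1, 0, 0, 1, 0, 0, 0, 1, 0, 0, 1, 0, 0, 0, 1, 0, 0, 1, 0, 0, 0, 1, 0, 0, 0.6, 0, 0, 0, 1])

```text
time: 19.92
ee_pos: [0.4455, 0.0659, 0.1102]
tcp_rot: [179.9, -0.0, 73.7]
wrist_force: [0.2, -1.0, -1.1]
opening: 0.043
grasp_force: 50.9
```

Request:
send_rows(moves=[-0.011, -0.91, 0, 0, 0, -0.473, 1, -0.011, -0.91, 0, 0, 0, -0.473, 1, -0.011, -0.91, 0, 0, 0, -0.473, 1, -0.011, -0.91, 0, 0, 0, -0.473, 1, -0.011, -0.91, 0, 0, 0, -0.473, 1, -0.011, -0.91, 0, 0, 0, -0.473, 1, -0.011, -0.91, 0, 0, 0, -0.473, 1, -0.011, -0.91, 0, 0, 0, -0.473, 1])

```text
time: 20.92
ee_pos: [0.4427, -0.1169, 0.1084]
tcp_rot: [-180.0, 0.0, 41.0]
wrist_force: [0.2, -0.8, -1.3]
opening: 0.0434
grasp_force: 51.0
```

Request:
send_rows(moves=[-0.011, -0.91, 0, 0, 0, -0.473, 1, -0.011, -0.91, 0, 0, 0, -0.473, 1, -0.011, -0.91, 0, 0, 0, -0.473, 1, -0.011, -0.91, 0, 0, 0, -0.473, 1, -0.011, -0.91, 0, 0, 0, -0.473, 1, -0.011, -0.91, 0, 0, 0, -0.473, 1, -0.011, -0.91, 0, 0, 0, -0.473, 1, -0.011, -0.91, 0, 0, 0, -0.473, 1])

```text
time: 21.92
ee_pos: [0.4406, -0.299, 0.1084]
tcp_rot: [-180.0, 0.0, 8.5]
wrist_force: [0.3, 0.5, -0.9]
opening: 0.0433
grasp_force: 50.9
```

Request:
send_rows(moves=[0, 0, 0, 0, 0, 0, 1, 0, 0, 0, 0, 0, 0, 1])

```text
time: 22.18
ee_pos: [0.4406, -0.298, 0.1083]
tcp_rot: [-180.0, 0.0, 8.6]
wrist_force: [0.8, 0.8, -0.4]
opening: 0.0432
grasp_force: 51.1
```

```bash
python3 w.py w9 heatsink_large=.4406,-.2982,8.7,.125 tray=.4898,-.290,8.8
```

```text
t 22.23 tcp [ 0.4407 -0.2977  0.1084] rot [-1.7998e+02  1.0000e-02  8.6700e+00] q [-34.    1.6  -3.1  85.3   0.  137.3] open 0.0434 cam [ 0.524 -0.285  0.286]
heatsink_large [ 0.4404 -0.2974] 8.5 cost 0.225
tray [ 0.4906 -0.2901] 9.1 cost 0.236
```

View pics/w9.png

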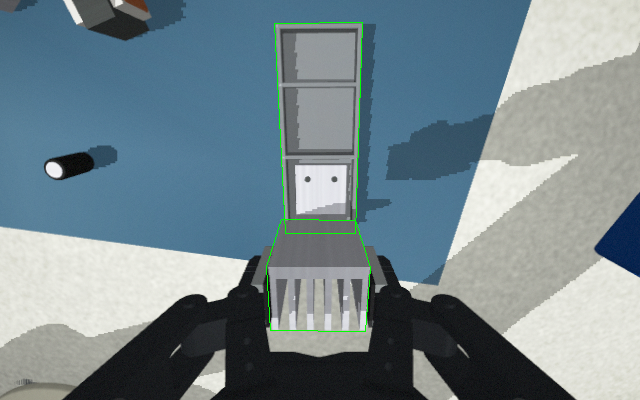

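The sink hangs squarely over the foot, which shows at (320,190). Lowering.

Request:
send_rows(moves=[0.01, -0.03, -1, 0, 0, 0, 1, 0, 0, -1, 0, 0, 0, 1, 0, 0, -1, 0, 0, 0, 1, 0, 0, -0.9, 0, 0, 0, 1, 0, 0, -0.35, 0, 0, 0, 1, 0, 0, -0.15, 0, 0, 0, 1, 0, 0, -0.06, 0, 0, 0, 1, 0, 0, 0, 0, 0, 0, 1])

```text
time: 23.32
ee_pos: [0.4413, -0.2991, -0.0024]
tcp_rot: [180.0, -0.0, 8.6]
wrist_force: [-0.4, -0.0, -1.1]
opening: 0.0433
grasp_force: 51.1
```

Request:
send_rows(moves=[0, 0, -0.05, 0, 0, 0, 1, 0, 0, -0.04, 0, 0, 0, 1, 0, 0, 0, 0, 0, 0, 1])

```text
time: 23.7
ee_pos: [0.441, -0.299, -0.0053]
tcp_rot: [180.0, -0.0, 8.6]
wrist_force: [-0.2, 0.3, -1.1]
opening: 0.0434
grasp_force: 51.2
```

Request:
send_rows(moves=[0, 0, -0.01, 0, 0, 0, 0.1, 0, 0, 0, 0, 0, 0, -0.4, 0, 0, 0, 0, 0, 0, -1, 0, 0, 0, 0, 0, 0, -1, 0, 0, 0, 0, 0, 0, -1, 0, 0, 0.4, 0, 0, 0, -1, 0, 0, 1, 0, 0, 0, -1, 0, 0, 1, 0, 0, 0, -1])

```text
time: 24.7
ee_pos: [0.441, -0.2989, 0.0558]
tcp_rot: [180.0, -0.0, 8.6]
wrist_force: [0.1, 0.5, -0.8]
opening: 0.0852
grasp_force: 0.0
```

Request:
send_rows(moves=[0, 0, 1, 0, 0, 0, -1, 0, 0, 1, 0, 0, 0, -1, 0, 0, 1, 0, 0, 0, -1, 0, 0, 0.4, 0, 0, 0, -1, 0, 0, 0, 0, 0, 0, -1, 0, 0, 0, 0, 0, 0, -1])

```text
time: 25.45
ee_pos: [0.4406, -0.2987, 0.1384]
tcp_rot: [-179.9, 0.1, 8.6]
wrist_force: [0.7, 0.3, -0.5]
opening: 0.0853
grasp_force: 0.0
```

```bash
python3 w.py - heatsink_large=.4406,-.2982,8.7,.01 bracket=.4366,-.2988,8.7,.004
```

```text
t 25.5 tcp [ 0.4406 -0.2987  0.1383] rot [-1.7994e+02  7.0000e-02  8.6200e+00] q [-34.1   1.8   0.4  88.6  -0.  137.2] open 0.0855 cam [ 0.524 -0.286  0.316]
heatsink_large [ 0.4403 -0.2983] 7.7 cost 0.292
bracket [ 0.4383 -0.2995] 8.4 cost 0.446
```

Request:
send_rows(moves=[0.66, 0.95, 0, 0, 0, 0.31, -1, 0.66, 0.95, 0, 0, 0, 0.31, -1, 0.66, 0.95, 0, 0, 0, 0.31, -1, 0.66, 0.95, 0, 0, 0, 0.31, -1, 0.66, 0.95, 0, 0, 0, 0.31, -1, 0.66, 0.95, 0, 0, 0, 0.31, -1, 0.66, 0.95, 0, 0, 0, 0.31, -1, 0.66, 0.95, 0, 0, 0, 0.31, -1])

```text
time: 26.6
ee_pos: [0.5733, -0.1081, 0.1389]
tcp_rot: [-180.0, 0.0, 30.0]
wrist_force: [-0.9, 0.9, -0.9]
opening: 0.0855
grasp_force: 0.0
```

Request:
send_rows(moves=[0, 0, 0, 0, 0, 0, -1, 0, 0, 0, 0, 0, 0, -1])

```text
time: 26.85
ee_pos: [0.5726, -0.1092, 0.1391]
tcp_rot: [-180.0, 0.0, 29.9]
wrist_force: [-0.5, -0.5, -1.1]
opening: 0.0853
grasp_force: 0.0
```

```bash
python3 w.py w10 transformer=.5728,-.1093,30
```

```text
t 26.9 tcp [ 0.5725 -0.1095  0.1392] rot [-1.7999e+02  3.0000e-02  2.9880e+01] q [-10.8   8.7   7.9  89.2  -0.  139.3] open 0.0857 cam [ 0.646 -0.068  0.317]
transformer [ 0.5736 -0.1095] 30.8 cost 0.192
```

View pics/w10.png

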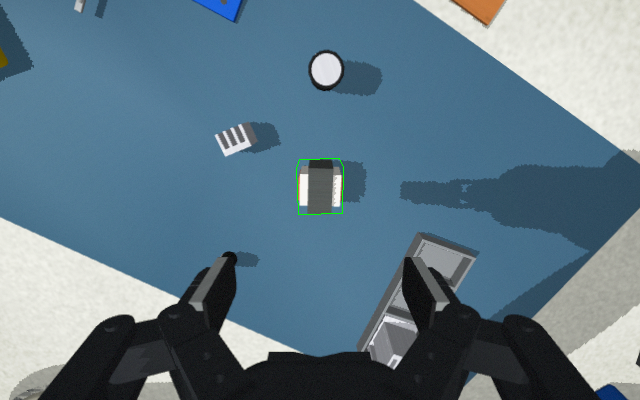

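The transformer, at (320,187), is square to the gripper. The large capacitor is at (326,70), the small sink at (236,139), and the tray with the standing sink is at lower right. Grasping.

Request:
send_rows(moves=[0.03, 0, -0.86, 0, 0, 0.05, -1, 0, 0, -0.86, 0, 0, 0, -1, 0, 0, -0.86, 0, 0, 0, -1, 0, 0, -0.86, 0, 0, 0, -1, 0, 0, -0.86, 0, 0, 0, -1, 0, 0, -0.86, 0, 0, 0, -1, 0, 0, -0.86, 0, 0, 0, -1, 0, 0, 0, 0, 0, 0, -1], squeeze=70)

```text
time: 27.95
ee_pos: [0.5722, -0.1094, -0.0125]
tcp_rot: [-179.9, 0.1, 30.3]
wrist_force: [0.1, -0.2, -0.3]
opening: 0.0855
grasp_force: 0.0
```

Request:
send_rows(moves=[0, 0, 0, 0, 0, 0, 1, 0, 0, 0, 0, 0, 0, 1, 0, 0, 0, 0, 0, 0, 1, 0, 0, 0, 0, 0, 0, 1, 0, 0, 0, 0, 0, 0, 1, 0, 0, 0, 0, 0, 0, 1])

```text
time: 28.7
ee_pos: [0.5748, -0.1092, -0.0095]
tcp_rot: [179.9, -0.1, 30.4]
wrist_force: [-0.3, -1.3, 6.3]
opening: 0.0423
grasp_force: 71.6
```

Request:
send_rows(moves=[0, 0, 0.5, 0, 0, 0, 1, 0, 0, 0.9, 0, 0, 0, 1, 0, 0, 1, 0, 0, 0, 1, 0, 0, 1, 0, 0, 0, 1, 0, 0, 0.6, 0, 0, 0, 1])

```text
time: 29.32
ee_pos: [0.5741, -0.1089, 0.0907]
tcp_rot: [180.0, -0.1, 30.4]
wrist_force: [-0.1, 0.1, -2.5]
opening: 0.0427
grasp_force: 70.8
```

Request:
send_rows(moves=[-0.344, -0.892, 0, 0, 0, -0.314, 1, -0.344, -0.892, 0, 0, 0, -0.314, 1, -0.344, -0.892, 0, 0, 0, -0.314, 1, -0.344, -0.892, 0, 0, 0, -0.314, 1, -0.344, -0.892, 0, 0, 0, -0.314, 1, -0.344, -0.892, 0, 0, 0, -0.314, 1, -0.344, -0.892, 0, 0, 0, -0.314, 1, -0.344, -0.892, 0, 0, 0, -0.314, 1])

```text
time: 30.32
ee_pos: [0.5044, -0.2879, 0.0887]
tcp_rot: [-180.0, 0.0, 8.7]
wrist_force: [-0.0, 1.4, -2.3]
opening: 0.0426
grasp_force: 70.5
```

Request:
send_rows(moves=[0, 0, 0, 0, 0, 0, 1, 0, 0, 0, 0, 0, 0, 1])

```text
time: 30.58
ee_pos: [0.5049, -0.2869, 0.0888]
tcp_rot: [-180.0, 0.0, 8.8]
wrist_force: [0.0, -0.5, -2.7]
opening: 0.0424
grasp_force: 70.8
```

```bash
python3 w.py w11 transformer=.5048,-.2877,8.8,.1 heatsink_large=.4406,-.2982,8.7,.01
python3 - <<'E'
from h import *
c=bot.camera("top");m=region("top","tray",(466,240));s=bot.camera("side")
for q,u in(("heatsink_large",(0,0)),("bracket",(0,0))):
    x={"heatsink_large":[.4406,-.2982,.03],"bracket":[.4366,-.2988,.02]}[q]
    r=region("side",q,proj(s,[x])[0]); 
    if r is None: print(q,"none");continue
    o=fit([(s,r)],q,x,.01 if q[0]=="h" else .004,[.15]);print(q,o.x,o.fun)
E
```

```text
t 30.62 tcp [ 0.5051 -0.2867  0.0889] rot [-1.7998e+02  1.0000e-02  8.8300e+00] q [-29.6   8.4   2.   83.6   0.  141.6] open 0.0429 cam [ 0.588 -0.274  0.266]
transformer [ 0.5043 -0.2852] -7.2 cost 0.225
heatsink_large none
heatsink_large [ 0.43933895 -0.29918804  0.14714662] 0.03691751014620315
bracket [ 0.43639062 -0.29951045  0.16228686] 0.6142030720127668
```

View pics/w11.png

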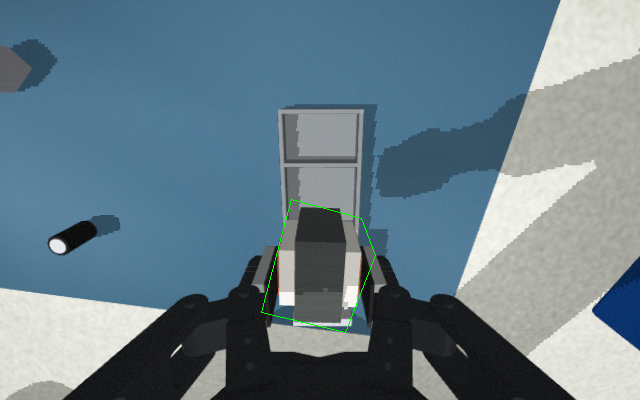

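The transformer is held squarely above the middle bay, and the sink stands well on the foot (the side fit is clean). The wrist outline for the transformer is wrong because the mask is partial. Lowering.

Request:
send_rows(moves=[0, -0.03, -1, 0, 0, 0, 1, 0, 0, -1, 0, 0, 0, 1, 0, 0, -1, 0, 0, 0, 1, 0, 0, -0.5, 0, 0, 0, 1, 0, 0, -0.2, 0, 0, 0, 1, 0, 0, -0.07, 0, 0, 0, 1, 0, 0, -0.03, 0, 0, 0, 1, 0, 0, 0, 0, 0, 0, 1])

```text
time: 31.98
ee_pos: [0.5054, -0.2883, -0.0054]
tcp_rot: [180.0, -0.1, 8.8]
wrist_force: [0.0, -0.4, -2.3]
opening: 0.0426
grasp_force: 70.9
```

Request:
send_rows(moves=[0, 0, -0.04, 0, 0, 0, 1, 0, 0, 0, 0, 0, 0, 0.1, 0, 0, 0, 0, 0, 0, -0.4, 0, 0, 0, 0, 0, 0, -1, 0, 0, 0, 0, 0, 0, -1, 0, 0, 0, 0, 0, 0, -1, 0, 0, 0.5, 0, 0, 0, -1, 0, 0, 1, 0, 0, 0, -1])

```text
time: 32.98
ee_pos: [0.5044, -0.2878, 0.0307]
tcp_rot: [-179.9, 0.1, 8.8]
wrist_force: [0.2, -0.5, -0.5]
opening: 0.0852
grasp_force: 0.0
```

Request:
send_rows(moves=[0, 0, 1, 0, 0, 0, -1, 0, 0, 1, 0, 0, 0, -1, 0, 0, 1, 0, 0, 0, -1, 0, 0, 1, 0, 0, 0, -1, 0.648, 0.908, 0, 0, 0, 0, -1, 0.648, 0.908, 0, 0, 0, 0, -1, 0.648, 0.908, 0, 0, 0, 0, -1, 0.648, 0.908, 0, 0, 0, 0, -1])

```text
time: 33.98
ee_pos: [0.5703, -0.1966, 0.1315]
tcp_rot: [180.0, -0.0, 8.8]
wrist_force: [0.0, -0.3, -0.0]
opening: 0.0854
grasp_force: 0.0
```

Request:
send_rows(moves=[0.648, 0.908, 0, 0, 0, 0, -1, 0.648, 0.908, 0, 0, 0, 0, -1, 0.648, 0.908, 0, 0, 0, 0, -1, 0.648, 0.908, 0, 0, 0, 0, -1, 0.648, 0.908, 0, 0, 0, 0, -1, 0.648, 0.908, 0, 0, 0, 0, -1, 0, 0, 0, 0, 0, 0, -1, 0, 0, 0, 0, 0, 0, -1])

```text
time: 34.98
ee_pos: [0.6667, -0.0614, 0.1309]
tcp_rot: [180.0, -0.0, 8.8]
wrist_force: [0.2, 0.3, 0.3]
opening: 0.0854
grasp_force: 0.0
```

```bash
python3 w.py w12 capacitor_large=.668,-.0605,0
python3 - <<'E'
from h import *
s=bot.camera("side")
for q,x,z in(("transformer",[.5052,-.2878],.004),("heatsink_large",[.4395,-.299],.01)):
    r=region("side",q,proj(s,[x+[.03]])[0])
    if r is None: print(q,"none");continue
    o=fit([(s,r)],q,x,z,[.15]);print(q,o.x,o.fun)
im=s["color"].copy()
E
```

```text
t 35.02 tcp [ 0.6666 -0.0617  0.1309] rot [ 1.7999e+02 -1.0000e-02  8.7500e+00] q [ -5.3  21.1  21.9  90.8  -0.  166. ] open 0.0853 cam [ 0.75  -0.048  0.308]
capacitor_large [ 0.6693 -0.06  ] -3.5 cost 0.039
transformer [ 0.50276707 -0.28758812 -0.08185438] 0.1721059376334899
heatsink_large [ 0.43918571 -0.30059668  0.14586727] 0.03417291975338144
```

View pics/w12.png

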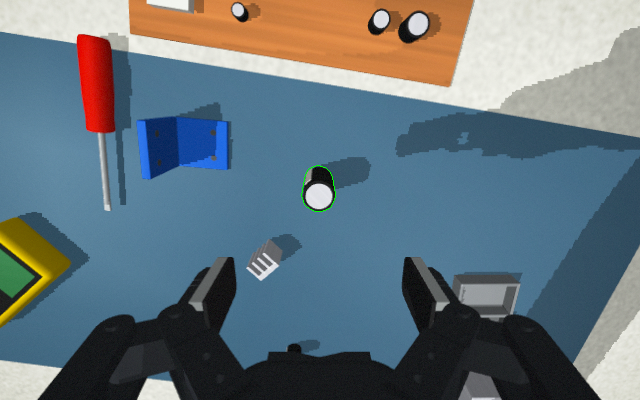

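The tall capacitor is at (319,188) and the outline fits tightly. Grasping.

Request:
send_rows(moves=[0.09, 0.05, -0.94, 0, 0, 0, -1, 0, 0, -0.94, 0, 0, 0, -1, 0, 0, -0.94, 0, 0, 0, -1, 0, 0, -0.94, 0, 0, 0, -1, 0, 0, -0.94, 0, 0, 0, -1, 0, 0, -0.94, 0, 0, 0, -1, 0, 0, 0, 0, 0, 0, -1], squeeze=45)

```text
time: 36.1
ee_pos: [0.6676, -0.0601, -0.0124]
tcp_rot: [-180.0, 0.2, 8.7]
wrist_force: [0.3, -0.3, 0.3]
opening: 0.0856
grasp_force: 0.0
```

Request:
send_rows(moves=[0, 0, 0, 0, 0, 0, 1, 0, 0, 0, 0, 0, 0, 1, 0, 0, 0, 0, 0, 0, 1, 0, 0, 0, 0, 0, 0, 1, 0, 0, 0, 0, 0, 0, 1, 0, 0, 0, 0, 0, 0, 1, 0, 0, 0, 0, 0, 0, 1])

```text
time: 36.98
ee_pos: [0.6697, -0.0599, -0.0095]
tcp_rot: [180.0, -0.1, 8.8]
wrist_force: [-0.1, -1.1, 6.2]
opening: 0.029
grasp_force: 44.4
```

Request:
send_rows(moves=[0, 0, 0.5, 0, 0, 0, 1, 0, 0, 0.9, 0, 0, 0, 1, 0, 0, 1, 0, 0, 0, 1, 0, 0, 1, 0, 0, 0, 1, 0, 0, 0.6, 0, 0, 0, 1, -0.45, -0.879, 0, 0, 0, 0, 1, -0.45, -0.879, 0, 0, 0, 0, 1])

```text
time: 37.85
ee_pos: [0.6456, -0.105, 0.0886]
tcp_rot: [-180.0, 0.1, 8.8]
wrist_force: [0.2, -0.2, -1.5]
opening: 0.029
grasp_force: 44.4
```

Request:
send_rows(moves=[-0.45, -0.879, 0, 0, 0, 0, 1, -0.45, -0.879, 0, 0, 0, 0, 1, -0.45, -0.879, 0, 0, 0, 0, 1, -0.45, -0.879, 0, 0, 0, 0, 1, -0.45, -0.879, 0, 0, 0, 0, 1, -0.45, -0.879, 0, 0, 0, 0, 1, -0.45, -0.879, 0, 0, 0, 0, 1, -0.45, -0.879, 0, 0, 0, 0, 1])

```text
time: 38.85
ee_pos: [0.5554, -0.2812, 0.0893]
tcp_rot: [-180.0, 0.0, 8.7]
wrist_force: [0.1, -0.0, -1.4]
opening: 0.0288
grasp_force: 44.4
```

Request:
send_rows(moves=[0, 0, 0, 0, 0, 0, 1, 0, 0, 0, 0, 0, 0, 1])

```text
time: 39.1
ee_pos: [0.5564, -0.2798, 0.0893]
tcp_rot: [-180.0, -0.0, 8.7]
wrist_force: [0.4, 0.6, -0.3]
opening: 0.0285
grasp_force: 44.5
```

Run:
```python
from h import *
p=bot.get_obs();print(p["ee_pos"],p["opening"])
c=bot.camera("wrist");k=np.radians(8.8);R=np.array([[np.cos(k),-np.sin(k),0],[np.sin(k),np.cos(k),0],[0,0,1]])
b=np.array([[48,-31,20],[88,-31,20],[88,31,20],[48,31,20],[48,-31,4],[88,-31,4],[88,31,4],[48,31,4]])/1000@R.T+[.4895,-.29,0]
u=np.round(proj(c,b)).astype(np.int32)
cv2.polylines(c["color"],[u[:4]],True,(0,255,0),1);cv2.polylines(c["color"],[u[4:]],True,(255,0,0),1)
s=bot.camera("side");u=np.round(proj(s,b)).astype(np.int32);cv2.polylines(s["color"],[u[:4]],True,(0,255,0),1)
q=proj(s,b).mean(0);print(q)
x0,y0=230,250
cv2.imwrite("pics/b13.png",np.hstack([cv2.resize(c["color"][60:300,200:440],(400,400)),cv2.resize(s["color"][240:400,230:390],(400,400))])[:,:,::-1])
```

```text
[ 0.55640559 -0.27976661  0.08933594] 0.028480413358597877
[353.86805773 332.89514102]
```

View pics/b13.png

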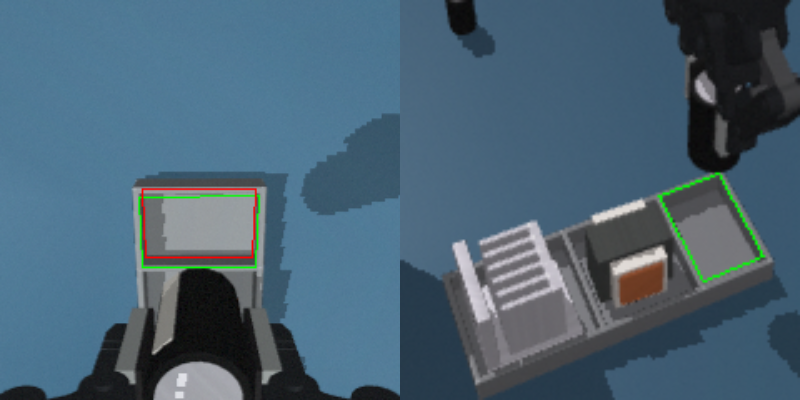

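The side view shows the sink on the bracket foot in the long bay (510,290 in the picture) and the transformer in the middle bay (630,260). The short bay model (green) matches the tray. Lowering the capacitor.

Request:
send_rows(moves=[0, 0, -1, 0, 0, 0, 1, 0, 0, -1, 0, 0, 0, 1, 0, 0, -1, 0, 0, 0, 1, 0, 0, -0.5, 0, 0, 0, 1, 0, 0, -0.2, 0, 0, 0, 1, 0, 0, -0.07, 0, 0, 0, 1, 0, 0, -0.03, 0, 0, 0, 1, 0, 0, 0, 0, 0, 0, 1])

```text
time: 40.2
ee_pos: [0.557, -0.2798, -0.005]
tcp_rot: [180.0, -0.0, 8.8]
wrist_force: [0.1, 0.9, -0.2]
opening: 0.029
grasp_force: 44.5
```

Request:
send_rows(moves=[0, 0, -0.03, 0, 0, 0, 1, 0, 0, 0, 0, 0, 0, 0.3, 0, 0, 0, 0, 0, 0, -0.2, 0, 0, 0, 0, 0, 0, -1, 0, 0, 0, 0, 0, 0, -1, 0, 0, 0, 0, 0, 0, -1, 0, 0, 0.5, 0, 0, 0, -1, 0, 0, 1, 0, 0, 0, -1])

```text
time: 41.2
ee_pos: [0.5561, -0.2793, 0.0314]
tcp_rot: [-179.9, 0.1, 8.8]
wrist_force: [-0.5, -0.9, 1.0]
opening: 0.0853
grasp_force: 0.0
```

Request:
send_rows(moves=[0, 0, 1, 0, 0, 0, -1, 0, 0, 1, 0, 0, 0, -1, 0, 0, 1, 0, 0, 0, -1, 0, 0, 1, 0, 0, 0, -1, 0, 0, 1, 0, 0, 0, -1, 0, 1, 0, 0, 0, 0, -1, 0, 1, 0, 0, 0, 0, -1, 0, 1, 0, 0, 0, 0, -1])

```text
time: 42.2
ee_pos: [0.5563, -0.2028, 0.1558]
tcp_rot: [-180.0, 0.0, 8.8]
wrist_force: [0.1, 0.0, -0.1]
opening: 0.0856
grasp_force: 0.0
```

Request:
send_rows(moves=[0, 1, 0, 0, 0, 0, -1, 0, 1, 0, 0, 0, 0, -1, 0, 0, 0, 0, 0, 0, -1, 0, 0, 0, 0, 0, 0, -1])

```text
time: 42.7
ee_pos: [0.5565, -0.1543, 0.156]
tcp_rot: [180.0, 0.0, 8.8]
wrist_force: [0.9, -0.8, 1.3]
opening: 0.0855
grasp_force: 0.0
```

Run:
```python
from h import *
s=bot.camera("side");c=bot.camera("top")
cv2.imwrite("pics/e14.png",np.hstack([cv2.resize(s["color"][240:400,230:390],(400,400)),cv2.resize(c["color"][100:300,310:510],(400,400))])[:,:,::-1])
```

```text
(no output)
```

View pics/e14.png

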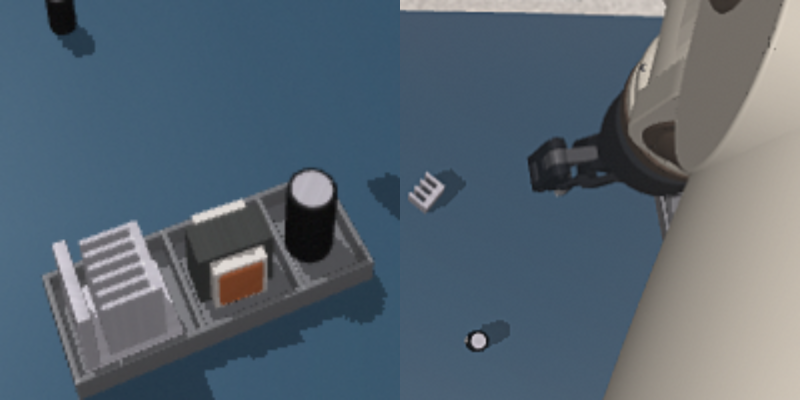

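The side view shows the sink on the bracket foot in the long bay (120,290), the transformer in the middle bay (235,260) and the capacitor standing in the short bay (312,215). The gripper is clear of everything.

```bash
python3 -c "
from workcell import bot
print(bot.job_done())"
```

```text
the job is handed in; nothing more can be done
None
```

The kit is packed and handed in at about 43 s: the bracket is in the longest bay with the large heat sink on its foot, the transformer is in the middle bay, the large capacitor is in the shortest, and the arm touched nothing else.

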